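# Free the ratchet and lower the bench lamp

## Task

Lower the bench lamp over the circuit board: press the ratchet's pedal fully down with the fingertips so that its pawl swings out of the teeth, then push the lamp arm down by the top of its round head, past the teeth, until it rests fully down on its stop. Do not grip or lift anything, leave the pedal down, and leave the board and the things around the stand where they are.

Things in the scene. Friction and masses are not known exactly. Their poses are not given: they have to be found in the camera images.
- stand: Fixed lamp stand: dark steel base plate 200 x 110 mm, 14 mm high, with two upright aluminium cheeks (to 158 mm high, 34 mm along x) that carry the lamp arm's hinge. Origin on the table under the hinge. Its -x axis points along the lamp arm towards the head, its +x axis towards the pedal, z up.
- hinge (a point): The lamp arm's hinge axis (runs along the stand's y), 140 mm above the table. Around it turns a 128 mm steel ratchet wheel with coarse saw teeth, 12 mm thick, in one piece with the arm.
- head_top (a point): Centre of the flat top of the lamp head, a white disc 84 mm across and 22 mm thick at the end of a white bar 16 mm square. 190 mm from the hinge along the arm and 11 mm above the arm's centre line; it moves with the arm on an arc about the hinge. The top faces straight up when the arm is fully down (level, its top then 151 mm above the table) and is tilted with the arm before that.
- lamp (a joint): Lamp arm angle in rad, grows as the arm goes down: 0 = raised 0.70 rad above level, 0.70 = level, on its stop. It starts between 0.02 and 0.13. The arm stays where it is left (friction); while the pawl is in the teeth it gives only a few degrees and then is blocked firmly at about 0.17 to 0.2. Freed, the head takes about 2 to 6 N to push down.
- pedal_top (a point): Centre of the top of the pawl's pedal, a black rubber pad 36 x 40 mm, 7 mm thick, 170 mm from the hinge on the side away from the lamp head; it moves with the pedal. At rest the top is 72 mm above the table and level; fully down it is 45 mm above the table.
- pawl_pivot (a point): Pivot of pawl and pedal (axis along the stand's y), 65 mm above the table, 45 mm from the hinge along the stand's x and 125 mm from the pad's centre. The steel pawl, 10 mm wide, stands up behind the ratchet wheel to 146 mm above the table, 75 mm along the stand's x from the hinge, and leans about 17 mm towards the pedal when free.
- pawl (a joint): Pedal and pawl angle in rad: 0 = pawl in the teeth, pedal up; 0.22 = pedal fully down on its stop, pawl clear of the teeth. Takes about 1 to 4 N at the pad and stays where it is left (friction).
- board: Green circuit board with black parts, 90 x 65 mm, 8 mm thick (parts to 18 mm), loose on the table below the lamp head; not to be disturbed. Origin at the centre of its underside.
- spool_mid (a point): Solder spool, aluminium, 52 mm across and 42 mm high, standing loose; not to be disturbed. Point at its centre, half-way up.
- jar_mid (a point): Small flux jar with a black cap, 38 mm across and 52 mm high, standing loose; not to be disturbed. Point at its centre, half-way up.
- driver_grip (a point): Screwdriver with a black handle, 160 mm long, lying loose; not to be disturbed. Point in its handle.

How it is judged:
On the way, in this order (a step that is already met when the one before it is completed fails the run):
1. the pedal is pressed down and the pawl is out of the teeth (pawl above 0.18) while the lamp arm still stands raised (lamp below 0.22) (value of joint pawl above 0.18 rad and value of joint lamp below 0.22 rad), for 0.2 s.
2. the lamp arm is pushed down past its teeth to its stop (lamp above 0.66) (value of joint lamp above 0.66 rad), for 0.2 s.
At the end, for the whole second after the job is handed in: The lamp arm rests fully down (joint lamp above 0.66 of 0.70 rad) and still, the pedal is still down with the pawl out of the teeth (joint pawl above 0.16 of 0.22 rad), and board, spool, jar and screwdriver lie within 30 mm of where they were (value of joint lamp above 0.66 rad and value of joint pawl above 0.16 rad and velocity of joint lamp between -0.03 and 0.03 rad/s and distance of each of board, spool_mid, jar_mid, driver_grip from where it was at the start of the episode below 0.03 m); the robot touches nothing.
It fails at once if the circuit board is lifted, carried or knocked more than 30 mm (distance of board from where it was at the start of the episode above 0.03 m).
It fails at once if the solder spool is lifted, carried or knocked more than 30 mm (distance of spool_mid from where it was at the start of the episode above 0.03 m).
It fails at once if the flux jar is lifted, carried or knocked more than 30 mm (distance of jar_mid from where it was at the start of the episode above 0.03 m).
It fails at once if the screwdriver is lifted, carried or knocked more than 30 mm (distance of driver_grip from where it was at the start of the episode above 0.03 m).
It fails at once if the lamp arm is lifted clearly above where it stood (more than 0.1 rad above joint value 0) (value of joint lamp below -0.1 rad).
It also fails if it takes over 46 s, if anything falls off the work surface, if the arm or the gripper's body presses on something with over 40 N, if the wrist force passes 120 N, or if a joint passes its speed limit or range.

## Robot

A 6-joint arm with a two-finger parallel gripper is mounted at the origin on the work surface. World frame = base frame: x ahead of the robot, y to its left, z up, the work surface at z = 0. Lengths are in m, angles in rad, forces in N, time in s.
With the tool pointing down it reaches from about 0.25 to 0.8 m from the base axis. Payload 3.9 kg.
Tool frame: the origin (TCP) lies midway between the tips of the shut fingers; the grasp point (between the pads) lies 19 mm behind it; y points along the fingers, x is the direction in which the jaws open and shut, and the axes are right-handed (so a half turn about y gives the same grasp; the last joint's range is limited). The gripper opens to 85 mm and grips with 20 to 120 N. Pads are 22 mm wide; open, the fingers measure 114 mm over their backs; the gripper's body (76 mm by 85 mm) begins 54 mm behind the grasp point. The pads swing forward as they close: fully open they stand 13 mm farther back than shut.
Start: joints at [-1.219, 0.26, -0.138, 1.173, 0, 1.571], TCP at [0.181, -0.493, 0.211] pointing down, gripper open.
Joint ranges: [-2.78, 2.78], [-0.83, 1.72], [-1.28, 1.37], [-1.9, 2.12], [-1.57, 1.48], [-3.14, 3.14]. Speed limits (rad/s): [2.57, 2.57, 3.14, 3.14, 3.14, 3.14].

## Interface

Orientations are given as a 3x3 rotation matrix whose columns are the frame's x, y, z axes.
In Python, from cell import arm, optics, masks_of gives the robot as it stands.
- The arm moves only by the shell command python3 -m inch 'ROWS'. ROWS is JSON, one flat list of numbers, 7 for each row, row after row: the closure, from 0 (fully open) to 1 (shut), then the shift along the world's x, y, z in cm, then the turn, a rotation vector about the world's x, y, z in degrees. In form: [gripper, dx, dy, dz, wx, wy, wz, gripper, dx, dy, dz, wx, wy, wz, ...]. A call has exactly 10 rows; each row shifts and turns the commanded pose from where the row before left it; what a row does not reach is not made up. A row lasts 1/8 s, in which the tool goes at most 62.5 mm and 10.7 degrees, less where a joint would pass 70% of its speed; a pose out of reach is approached as far as the arm can. A call is refused whole if a number of a shift passes 6.25 or a number of a turn 10.7, either way. A call with a gripper value outside its range is refused whole. The fingers move at their own pace and stop on an object; the grip force is fixed at half the most. Time passes only in rows, so rows that do not move let the fingers close, or fill a call up. It gives the time, the measured TCP pose, the force and the opening at its end, in the units of the state.
- arm.read_state(): the state, without advancing time (a new reading comes with each control period).
- optics.grab_frame(name): name is "scene" or "top"; returns a dict with "frame" (400x640x3 uint8, red, green, blue), "intrinsics" (3x3 intrinsics, pixels), "rvec" (rotation vector, rad) and "tvec" (3), from world to camera coordinates, as OpenCV has them. Camera axes: x right, y down, z forward; pixel columns grow to the right and rows downward; lengths in m; the calibration is good to about 2 mm. A picture is of the moment at which its call begins. There is no depth.
- arm.close_job(): hands the job in, once; it reports no verdict.
Trained networks look in a picture, given as the dict that the camera call returned (one of the last four; its "shot" number tells which), for a name from the list of things; names that differ only in an ending like _2 or _b are one class to them, and where a whole thing is asked for, a point or a joint stands for the part that bears it (a point fixed in the world has none). Each returns a list of dicts, best first, with "score" (0 to 1); they miss things now and then, are a little off and sometimes report something else, mostly with a low value. They report only what shows in the picture. A call takes as long as a camera call.
- masks_of(picture, thing): "pixels" (400x640 bool, what is visible of it) and "position" ([column, row] in pixels, amid what is visible of it).
The state is a dict: "clock": time; "joint_pos": joint angles; "qvel": joint speeds; "tau": joint torques, N m; "tool_pos": TCP position; "tcp_rot": TCP orientation; "force": force on the tool from outside, world axes, zero at the start; "wrist_torque": the same for the moment, N m; "gripper_width": finger opening in m.
Only numpy, scipy, OpenCV 4.12 (cv2) and the standard library are available. Lean on these libraries where they do the work, as an engineer would, in place of code of your own. Each camera call takes 0.05 s, during which the arm holds its last target. There are 200 camera calls.

## Working session

There is one attempt and no reset: what is moved stays moved. The work goes in short steps, Python scripts to look and compute and a shell command to move; the robot and the scene stay as the last step left them, time stands still between calls to the robot, and variables do not carry over. Pictures are saved under pics/ and viewed, about 8 in all and at most 12, crops included, and the job is handed in when it is done.

```bash
mkdir -p pics; ls; cat > h.py <<'E'
import numpy as np, cv2
from cell import arm, optics, masks_of
def P(d):
    R=cv2.Rodrigues(np.array(d["rvec"],float))[0]; return np.array(d["intrinsics"],float),R,np.array(d["tvec"],float).ravel()
def proj(d,X):
    K,R,t=P(d); q=(K@(R@np.atleast_2d(X).T+t[:,None])).T; return q[:,:2]/q[:,2:]
def onplane(d,uv,z):
    K,R,t=P(d); r=R.T@np.linalg.inv(K)@np.array([uv[0],uv[1],1.]); c=-R.T@t; return c+r*(z-c[2])/r[2]
E
python3 - <<'E'
from h import *
print(arm.read_state())
for n in("scene","top"):
    d=optics.grab_frame(n); cv2.imwrite(f"pics/{n}0.png",d["frame"][:,:,::-1])
    for t,z in(("stand",.014),("head_top",.25),("pedal_top",.072),("hinge",.14),("lamp",.2),("pawl",.072),("board",.008),("spool_mid",.021),("jar_mid",.026),("driver_grip",.01)):
        r=masks_of(d,t)
        for x in r[:2]: print(n,t,round(x["score"],2),np.round(x["position"]),np.round(onplane(d,x["position"],z),3), x["pixels"].sum())
E
```

```text
pics
{'clock': 0.0, 'joint_pos': array([-1.21902686e+00,  2.60675856e-01, -1.39354057e-01,  1.17270272e+00,
       -4.59801289e-05,  1.57077813e+00]), 'qvel': array([ 0.00201598,  0.00104868,  0.00070103, -0.00198566,  0.00113373,
       -0.00105584]), 'tau': array([ 9.79192646e-05, -4.05678606e+01,  2.53922725e+01,  1.87112927e-02,
        8.66155233e-05,  1.07487719e-05]), 'tool_pos': array([ 0.18063346, -0.49218773,  0.2102749 ]), 'tcp_rot': array([[ 3.44575900e-01, -7.10338268e-04,  9.38758193e-01],
       [-9.38756465e-01,  1.80189573e-03,  3.44576629e-01],
       [-1.93631034e-03, -9.99998124e-01, -4.59448004e-05]]), 'force': array([-0.1942932, -0.0858116,  0.524769 ]), 'wrist_torque': array([-0.00431627,  0.0310505 , -0.0289407 ]), 'gripper_width': 0.08559140926595325}
scene stand 0.9 [314. 199.] [ 0.543 -0.06   0.014] 6592
scene stand 0.32 [267. 165.] [ 0.579 -0.203  0.014] 533
scene head_top 0.6 [352. 193.] [0.564 0.09  0.25 ] 2794
scene pedal_top 0.85 [269. 167.] [ 0.596 -0.158  0.072] 650
scene hinge 0.96 [315. 200.] [0.585 0.007 0.14 ] 6710
scene lamp 0.88 [352. 194.] [0.
[... 316 characters left out ...]
[234. 209.] [ 0.706 -0.137  0.026] 331
scene driver_grip 0.78 [341. 175.] [ 0.451 -0.081  0.01 ] 243
top stand 0.93 [344. 220.] [ 0.57  -0.006  0.014] 7058
top head_top 0.62 [281. 217.] [0.546 0.104 0.25 ] 3081
top pedal_top 0.61 [425. 210.] [ 0.586 -0.177  0.072] 611
top hinge 0.63 [344. 215.] [ 0.566 -0.004  0.14 ] 7111
top lamp 0.97 [280. 214.] [0.558 0.113 0.2  ] 2873
top pawl 0.88 [430. 208.] [ 0.591 -0.186  0.072] 536
top board 0.5 [297. 237.] [0.53  0.099 0.008] 155
top board 0.44 [282. 219.] [0.573 0.135 0.008] 2940
top spool_mid 0.76 [337. 177.] [0.669 0.009 0.021] 453
top jar_mid 0.88 [401. 164.] [ 0.698 -0.135  0.026] 276
top driver_grip 0.95 [355. 271.] [ 0.458 -0.033  0.01 ] 454
```

```bash
python3 - <<'E'
import cv2
a=cv2.imread("pics/top0.png")[120:310,200:480]; cv2.imwrite("pics/topc.png",cv2.resize(a,None,fx=2.8,fy=2.8,interpolation=cv2.INTER_CUBIC))
a=cv2.imread("pics/scene0.png")[100:310,190:450]; cv2.imwrite("pics/scenec.png",cv2.resize(a,None,fx=2.8,fy=2.8,interpolation=cv2.INTER_CUBIC))
E
```

```text
(no output)
```

View pics/topc.png

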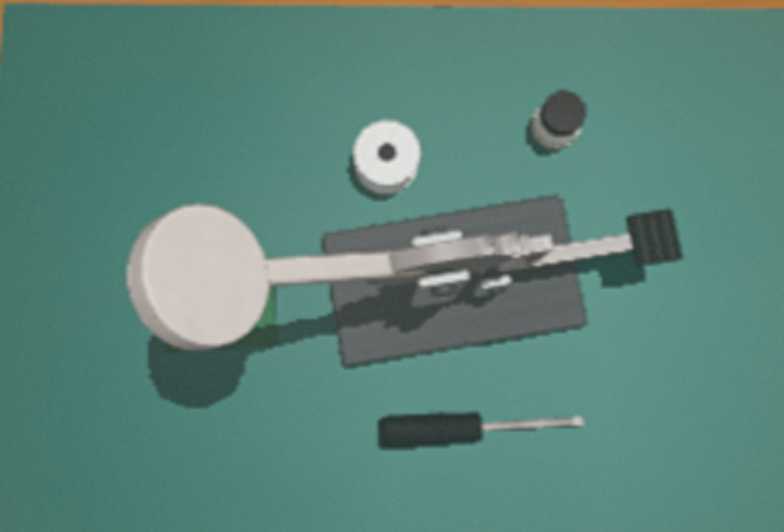

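View pics/scenec.png

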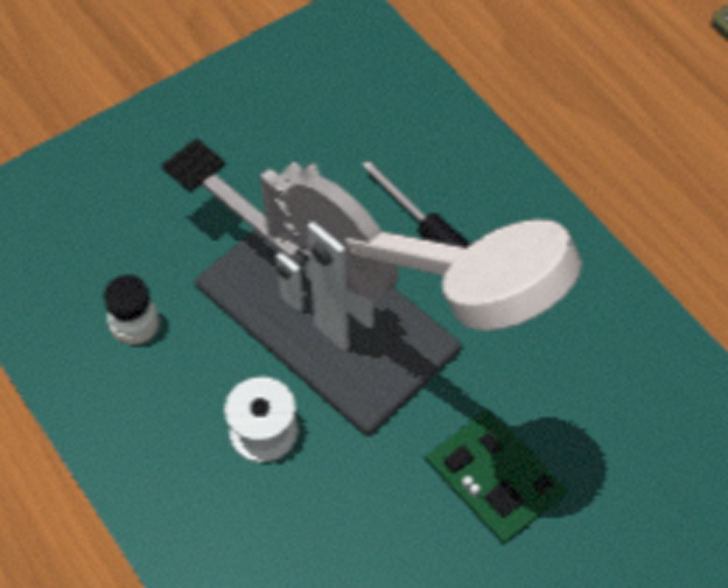

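```bash
cat > fit.py <<'E'
from h import *
from scipy.optimize import least_squares
ds={n:optics.grab_frame(n) for n in("scene","top")}
def pts(p):
    x,y,w,l=p; e=np.array([np.cos(w),np.sin(w),0]); z=np.array([0,0,1]); o=np.array([x,y,0]); a=.7-l
    hd=o+.14*z+.19*(-np.cos(a)*e+np.sin(a)*z)+.011*(np.sin(a)*e+np.cos(a)*z)
    return hd,o+.17*e+.072*z,o,e
obs={"top":[(271.8,218.2),(433.9,204.6)],"scene":[(373.2,193.6),(259.3,158.6)]}
f=lambda p:np.concatenate([(proj(ds[n],np.array(pts(p)[:2]))-obs[n]).ravel() for n in obs])
s=least_squares(f,[.57,0,-1.5,.08])
print(s.x,np.round(s.fun,1)); print(np.round(pts(s.x),3)); q=s.x.copy()
for l in np.arange(s.x[3],.71,.08): q[3]=l; print(round(l,3),np.round(pts(q)[0],3))
q[3]=.7;print(np.round(pts(q)[0],3))
for n,c in(("top",[(325,236),(558,196),(586,324),(344,366)]),):
    C=[onplane(ds[n],(u/2.8+200,v/2.8+120),.014) for u,v in c]; print(np.round(C,3),np.mean(C,0))
E
python3 fit.py
```

```text
[ 0.56852648 -0.02564905 -1.38610967  0.05779757] [ 0.   0.7 -1.  -0.4 -0.9  0.3  0.2 -1. ]
[[ 0.542  0.117  0.263]
 [ 0.6   -0.193  0.072]
 [ 0.569 -0.026  0.   ]
 [ 0.184 -0.983  0.   ]]
0.058 [0.542 0.117 0.263]
0.138 [0.54  0.127 0.251]
0.218 [0.539 0.135 0.238]
0.298 [0.537 0.142 0.224]
0.378 [0.536 0.148 0.211]
0.458 [0.535 0.153 0.196]
0.538 [0.534 0.157 0.182]
0.618 [0.534 0.16  0.167]
0.698 [0.534 0.161 0.151]
[0.534 0.161 0.151]
[[ 0.606  0.057  0.014]
 [ 0.641 -0.133  0.014]
 [ 0.537 -0.153  0.014]
 [ 0.501  0.04   0.014]] [ 0.57122495 -0.04725791  0.014     ]
```

```bash
python3 -m inch '[1,4.6,3.2,-1,0,0,0, 1,4.6,3.2,-1,0,0,0, 1,4.6,3.2,-1,0,0,0, 1,4.6,3.2,-1,0,0,0, 1,4.6,3.2,-1,0,0,0, 1,4.6,3.2,-1,0,0,0, 1,4.6,3.2,-1,0,0,0, 1,4.6,3.2,-1,0,0,0, 1,4.6,3.2,-1,0,0,0, 1,0.6,0.6,-1,0,0,0]'
python3 - <<'E'
from h import *
d=optics.grab_frame("scene"); cv2.imwrite("pics/s1.png",cv2.resize(d["frame"][40:310,190:450,::-1],None,fx=2.2,fy=2.2))
s=arm.read_state();print(s["tool_pos"],s["force"],s["clock"],s["gripper_width"])
E
```

```text
clock: 2.45
tool_pos: [0.6041, -0.1966, 0.1104]
tcp_rot: [[0.348, 0.002, 0.937], [-0.937, 0.0, 0.348], [0.001, -1.0, 0.002]]
force: [0.1, -0.8, -0.4]
gripper_width: -0.0001
[ 0.6021006  -0.19653133  0.10878748] [0.12975613 0.56108912 0.32870692] 2.5 -5.697306600959558e-05
```

View pics/s1.png

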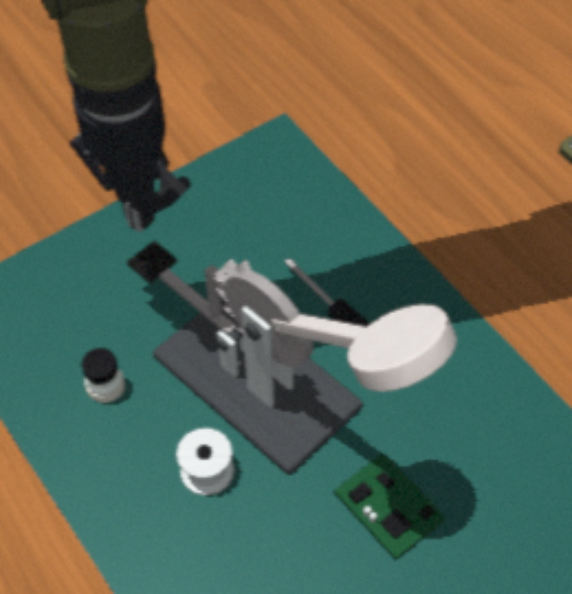

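The shut fingertips stand right above the pad (about (140,222) in the crop, pad at (152,260)). Now I'll press.

```bash
python3 -m inch '[1,0,0,-1.2,0,0,0, 1,0,0,-1.2,0,0,0, 1,0,0,-0.9,0,0,0, 1,0,0,-0.5,0,0,0, 1,0,0,-0.5,0,0,0, 1,0,0,-0.5,0,0,0, 1,0,0,-0.5,0,0,0, 1,0,0,-0.5,0,0,0, 1,0,0,-0.3,0,0,0, 1,0,0,0,0,0,0]'
```

```text
clock: 3.75
tool_pos: [0.6009, -0.1988, 0.0499]
tcp_rot: [[0.345, -0.0, 0.939], [-0.939, 0.0, 0.345], [-0.0, -1.0, -0.0]]
force: [0.5, 0.5, 0.3]
gripper_width: -0.0001
```

```bash
python3 -m inch '[1,0,0,-0.2,0,0,0, 1,0,0,-0.2,0,0,0, 1,0,0,-0.2,0,0,0, 1,0,0,-0.2,0,0,0, 1,0,0,-0.1,0,0,0, 1,0,0,-0.1,0,0,0, 1,0,0,0,0,0,0, 1,0,0,0,0,0,0, 1,0,0,0,0,0,0, 1,0,0,0,0,0,0]'
python3 - <<'E'
from h import *
d=optics.grab_frame("scene"); cv2.imwrite("pics/s2.png",cv2.resize(d["frame"][90:250,220:420,::-1],None,fx=3.5,fy=3.5))
E
```

```text
clock: 5.0
tool_pos: [0.6008, -0.1988, 0.04]
tcp_rot: [[0.345, -0.0, 0.939], [-0.939, 0.0, 0.345], [-0.0, -1.0, -0.0]]
force: [-0.1, 0.2, -0.3]
gripper_width: -0.0002
```

View pics/s2.png

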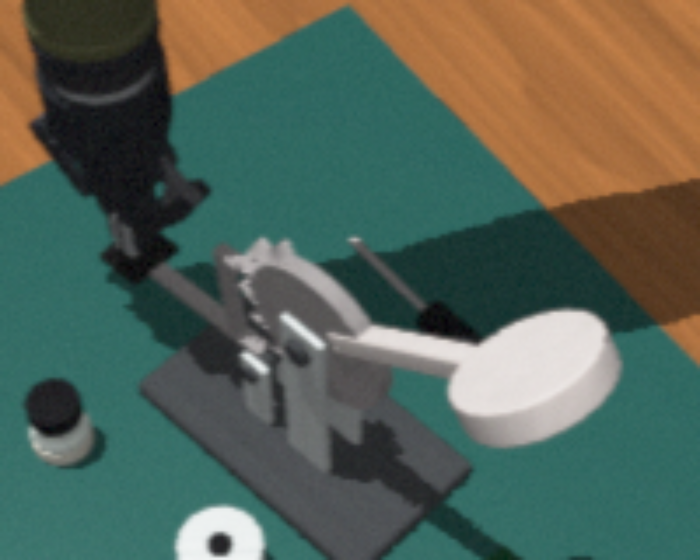

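The pedal has gone down with the fingers and the pawl has left the wheel, but no stop force shows yet. I'll press gently further.

```bash
python3 -m inch '[1,0,0,-0.1,0,0,0, 1,0,0,-0.1,0,0,0, 1,0,0,-0.1,0,0,0, 1,0,0,0,0,0,0, 1,0,0,0,0,0,0, 1,0,0,0,0,0,0, 1,0,0,0,0,0,0, 1,0,0,0,0,0,0, 1,0,0,0,0,0,0, 1,0,0,0,0,0,0]'
```

```text
clock: 6.3
tool_pos: [0.6009, -0.1988, 0.0371]
tcp_rot: [[0.345, -0.0, 0.939], [-0.939, -0.0, 0.345], [-0.0, -1.0, -0.0]]
force: [0.6, -0.4, 0.7]
gripper_width: -0.0007
```

```bash
python3 - <<'E'
from h import *
s=arm.read_state();print(s["tool_pos"],s["force"])
o=[]
for n,(r,c) in(("scene",(130,220)),("top",(170,370))):
    d=optics.grab_frame(n); print(n,np.round(proj(d,[s["tool_pos"],[.6,-.193,.072],[.6,-.193,.045]]),1)-[c,r])
    o.append(cv2.resize(d["frame"][r:r+80,c:c+80,::-1],(400,400),interpolation=cv2.INTER_CUBIC))
cv2.imwrite("pics/s3.png",np.hstack(o))
E
```

```text
[ 0.60087312 -0.19884436  0.03707722] [ 0.56955914 -0.40401258  0.72646513]
scene [[39.3 35.1]
 [39.3 27.6]
 [40.6 34.6]]
top [[61.6 36.2]
 [63.  34.1]
 [59.9 36. ]]
```

View pics/s3.png

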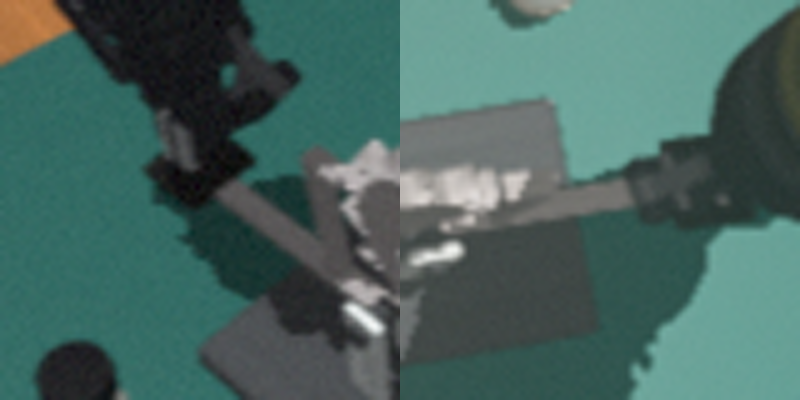

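```bash
python3 -m inch '[1,0,0,-0.1,0,0,0, 1,0,0,-0.1,0,0,0, 1,0,0,-0.1,0,0,0, 1,0,0,0,0,0,0, 1,0,0,0,0,0,0, 1,0,0,0,0,0,0, 1,0,0,0,0,0,0, 1,0,0,0,0,0,0, 1,0,0,0,0,0,0, 1,0,0,0,0,0,0]'
python3 - <<'E'
from h import *
s=arm.read_state();print(s["tool_pos"],s["force"],s["wrist_torque"],s["tau"])
o=[]
for n,(r,c) in(("scene",(130,220)),("top",(170,370))):
    d=optics.grab_frame(n)
    o.append(cv2.resize(d["frame"][r:r+80,c:c+80,::-1],(400,400),interpolation=cv2.INTER_CUBIC))
cv2.imwrite("pics/s4.png",np.hstack(o))
E
```

```text
clock: 7.65
tool_pos: [0.6009, -0.1989, 0.0341]
tcp_rot: [[0.345, -0.0, 0.939], [-0.939, -0.0, 0.345], [0.0, -1.0, -0.0]]
force: [0.5, -0.1, 0.3]
gripper_width: -0.0001
[ 0.60089005 -0.19885719  0.03410134] [ 0.51767738 -0.14392612  0.30379417] [ 0.03632478 -0.03451592  0.03150832] [-2.55828100e-02 -5.33967733e+01  2.22854090e+01  1.01448811e-02
 -1.40259747e-02 -1.04436153e-04]
```

View pics/s4.png

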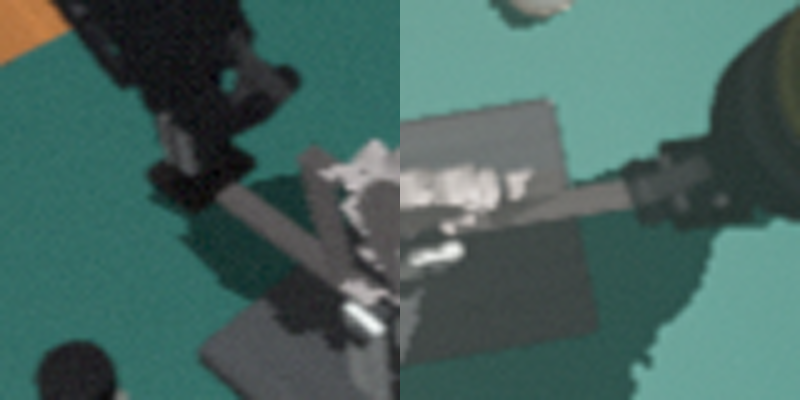

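```bash
python3 -m inch '[1,0,0,-0.1,0,0,0, 1,0,0,-0.1,0,0,0, 1,0,0,-0.1,0,0,0, 1,0,0,-0.1,0,0,0, 1,0,0,0,0,0,0, 1,0,0,0,0,0,0, 1,0,0,0,0,0,0, 1,0,0,0,0,0,0, 1,0,0,0,0,0,0, 1,0,0,0,0,0,0]'
python3 - <<'E'
from h import *
d=optics.grab_frame("scene")
a=cv2.imread("pics/s3.png")[:,:400]; b=cv2.imread("pics/s4.png")[:,:400]
c=cv2.resize(d["frame"][130:210,220:300,::-1],(400,400),interpolation=cv2.INTER_CUBIC)
# pawl/pedal arm motion: template shift of the lever (white bar + pawl) between shots
def sh(p,q,r): 
    f=lambda x:cv2.cvtColor(x[r[0]:r[1],r[2]:r[3]],cv2.COLOR_BGR2GRAY).astype(np.float32)
    return np.round(np.array(cv2.phaseCorrelate(f(p),f(q),cv2.createHanningWindow((r[3]-r[2],r[1]-r[0]),cv2.CV_32F))[0])/5,2)
for r in((160,260,200,300),(130,230,280,345),(150,230,140,200)): print(sh(a,b,r),sh(b,c,r))
cv2.imwrite("pics/s5.png",c)
E
```

```text
clock: 9.0
tool_pos: [0.6009, -0.1989, 0.0301]
tcp_rot: [[0.345, -0.0, 0.939], [-0.939, -0.0, 0.345], [0.0, -1.0, -0.0]]
force: [-0.4, -0.0, 0.9]
gripper_width: 0.0001
[-0.02 -0.01] [0.08 1.06]
[-0.02  0.05] [-0.06 -0.07]
[-0.04  0.05] [0.04 0.06]
```

```bash
python3 -m inch '[1,0,0,0.5,0,0,0, 1,0,0,0.5,0,0,0, 1,0,0,0.8,0,0,0, 1,0,0,1,0,0,0, 1,0,0,1,0,0,0, 1,0,0,1.5,0,0,0, 1,0,0,2,0,0,0, 1,0,0,2,0,0,0, 1,0,0,2,0,0,0, 1,0,0,0,0,0,0]'
python3 - <<'E'
from h import *
o=[]
for n,(r,c) in(("scene",(130,220)),("top",(170,370))):
    d=optics.grab_frame(n)
    o.append(cv2.resize(d["frame"][r:r+80,c:c+80,::-1],(400,400),interpolation=cv2.INTER_CUBIC))
    w=np.arctan2(-.983,.184);e=np.array([.184,-.983,0]);f=np.array([.983,.184,0])
    for a,col in((0,(0,255,255)),(.22,(0,0,255))):
        X=[]
        for u in(-18,18):
            for v in(-20,20):
                x,z=125+u,7.; X.append(np.array([.5685,-.0256,.065])+e*(.045+(x*np.cos(a)+z*np.sin(a))/1e3)+f*v/1e3+np.array([0,0,(z*np.cos(a)-x*np.sin(a))/1e3]))
        for q in(proj(d,np.array(X))-[c,r])*5: cv2.circle(o[-1],tuple(int(i) for i in q),3,col,-1)
cv2.imwrite("pics/s6.png",np.hstack(o))
E
```

```text
clock: 10.3
tool_pos: [0.6025, -0.1994, 0.1457]
tcp_rot: [[0.345, 0.004, 0.939], [-0.939, -0.001, 0.345], [0.003, -1.0, 0.004]]
force: [0.3, -0.3, 0.4]
gripper_width: -0.0002
```

View pics/s6.png

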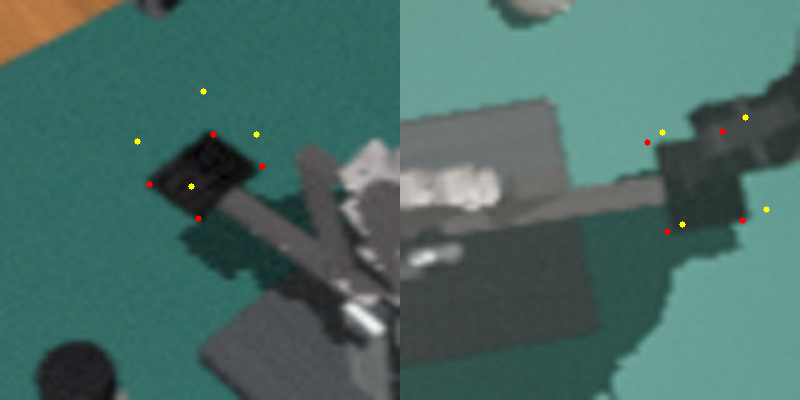

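```bash
python3 - <<'E'
from h import *
s=arm.read_state(); d=optics.grab_frame("scene"); p=s["tool_pos"]
print(p, proj(d,[p,p+[0,0,.012]])-[220,90],  proj(d,[[.602,-.1965,.1088],[.602,-.1965,.1208]]))
im=cv2.resize(d["frame"][90:200,220:330,::-1],None,fx=5,fy=5,interpolation=cv2.INTER_CUBIC)
for q,c in zip((proj(d,[p,p+[0,0,.012]])-[220,90])*5,((0,0,255),(0,255,255))): cv2.circle(im,tuple(int(i) for i in q),3,c,-1)
cv2.imwrite("pics/s7.png",im)
E
```

```text
[ 0.60090542 -0.19884554  0.14319397] [[33.84597901 46.16212594]
 [33.16910368 42.56996639]] [[255.84833903 146.99837751]
 [255.20817473 143.60304092]]
```

View pics/s7.png

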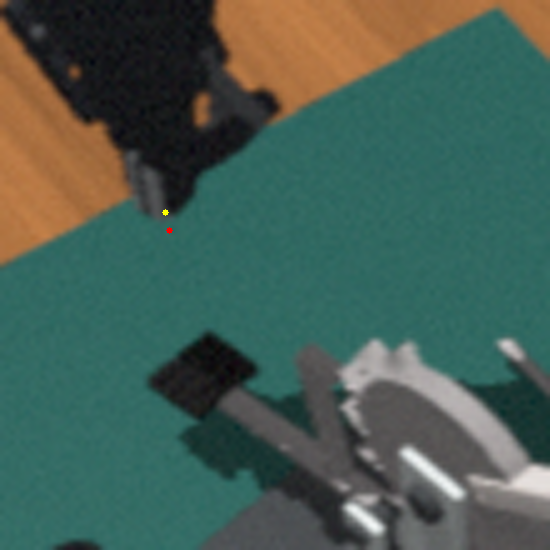

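The real fingertips end about 11 mm above the reported TCP (tip at (170,213), TCP at (170,230)). So the pedal is only just at its end, and I'll press again until the stop shows up as a force.

```bash
python3 -m inch '[1,0,0,-3,0,0,0, 1,0,0,-3,0,0,0, 1,0,0,-3,0,0,0, 1,0,0,-1.5,0,0,0, 1,0,0,-0.8,0,0,0, 1,0,0,-0.1,0,0,0, 1,0,0,-0.1,0,0,0, 1,0,0,-0.1,0,0,0, 1,0,0,-0.1,0,0,0, 1,0,0,0,0,0,0]'
```

```text
clock: 11.7
tool_pos: [0.6016, -0.1989, 0.0266]
tcp_rot: [[0.345, 0.001, 0.939], [-0.939, -0.0, 0.345], [0.001, -1.0, 0.001]]
force: [1.7, 1.5, 1.2]
gripper_width: -0.0001
```

```bash
python3 -m inch '[1,0,0,-0.1,0,0,0, 1,0,0,-0.1,0,0,0, 1,0,0,-0.1,0,0,0, 1,0,0,-0.1,0,0,0, 1,0,0,-0.1,0,0,0, 1,0,0,0,0,0,0, 1,0,0,0,0,0,0, 1,0,0,0,0,0,0, 1,0,0,0,0,0,0, 1,0,0,0,0,0,0]'
```

```text
clock: 12.95
tool_pos: [0.6016, -0.1988, 0.0238]
tcp_rot: [[0.345, 0.002, 0.939], [-0.939, -0.0, 0.345], [0.001, -1.0, 0.002]]
force: [-3.4, 1.9, 16.0]
gripper_width: -0.0002
```

Against the stop: 16 N at TCP z 0.024, so the real tip lies about 17 mm above the TCP. Next I go up and over to the lamp head.

```bash
python3 -m inch '[1,0,0,1,0,0,0, 1,0,0,4.5,0,0,0, 1,0,0,5,0,0,0, 1,0,0,5,0,0,0, 1,0,0,5,0,0,0, 1,0,0,5,0,0,0, 1,0,0,5,0,0,0, 1,-1,5,0,0,0,0, 1,-1,5,0,0,0,0, 1,-1,5,0,0,0,0]'
```

```text
clock: 14.2
tool_pos: [0.5701, -0.0478, 0.3257]
tcp_rot: [[0.344, -0.001, 0.939], [-0.939, -0.0, 0.344], [-0.0, -1.0, -0.001]]
force: [0.5, 0.8, -0.4]
gripper_width: -0.0002
```

```bash
python3 -m inch '[1,-0.7,4.2,0,0,0,0, 1,-0.7,4.2,0,0,0,0, 1,-0.7,4.2,0,0,0,0, 1,-0.7,4.2,0,0,0,0, 1,0,0,-2,0,0,0, 1,0,0,-2,0,0,0, 1,0,0,-1,0,0,0, 1,0,0,0,0,0,0, 1,0,0,0,0,0,0, 1,0,0,0,0,0,0]'
python3 - <<'E'
from h import *
s=arm.read_state();print(s["tool_pos"],s["force"])
o=[]
for n,(r,c) in(("scene",(110,220)),("top",(120,250))):
    d=optics.grab_frame(n)
    o.append(cv2.resize(d["frame"][r:r+190,c:c+190,::-1],(400,400),interpolation=cv2.INTER_CUBIC))
    if n=="scene":
        a=cv2.resize(d["frame"][130:210,220:300,::-1],(400,400),interpolation=cv2.INTER_CUBIC)
o.append(a)
cv2.imwrite("pics/s8.png",cv2.resize(np.hstack(o[:1]+o[2:]),(800,400)))
E
```

```text
clock: 15.45
tool_pos: [0.5434, 0.1191, 0.2769]
tcp_rot: [[0.344, 0.001, 0.939], [-0.939, 0.0, 0.344], [0.0, -1.0, 0.001]]
force: [0.7, -0.1, 0.5]
gripper_width: -0.0001
[0.54342851 0.11908927 0.27693755] [ 0.66819184 -0.12118865  0.54623047]
```

View pics/s8.png

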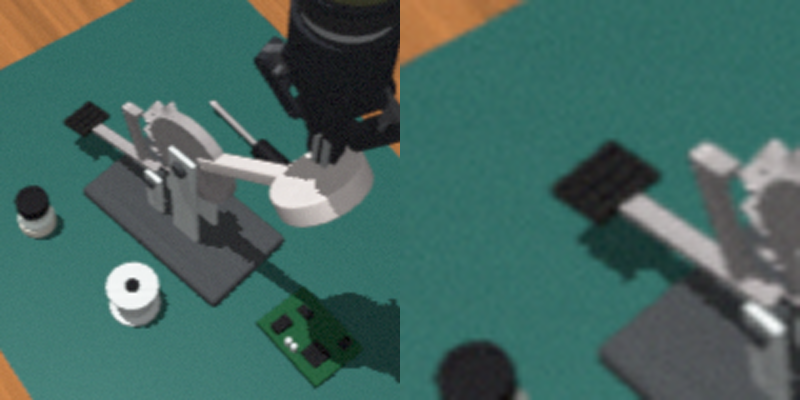

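Pedal and pawl now sit clearly at full travel (pad corner about 2 px lower than before), and the tip is just over the head. Pushing along the arc.

```bash
python3 -m inch '[1,0,0,-1,0,0,0, 1,0,0,-1,0,0,0, 1,-0.1,0.6,-0.9,0,0,0, 1,-0.1,0.6,-0.9,0,0,0, 1,-0.1,0.6,-0.9,0,0,0, 1,-0.1,0.5,-1,0,0,0, 1,-0.1,0.5,-1,0,0,0, 1,-0.1,0.4,-1,0,0,0, 1,-0.1,0.3,-1,0,0,0, 1,0,0.3,-1,0,0,0]'
```

```text
clock: 16.8
tool_pos: [0.536, 0.1575, 0.1785]
tcp_rot: [[0.345, 0.0, 0.939], [-0.939, 0.0, 0.345], [-0.0, -1.0, 0.0]]
force: [-0.7, -0.5, 3.4]
gripper_width: 0.0001
```

Pushing freely at about 3 N. Continuing to the stop.

```bash
python3 -m inch '[1,0,0.2,-1,0,0,0, 1,0,0.1,-1,0,0,0, 1,0,0.1,-1,0,0,0, 1,0,0,-0.8,0,0,0, 1,0,0,-0.3,0,0,0, 1,0,0,-0.2,0,0,0, 1,0,0,-0.2,0,0,0, 1,0,0,0,0,0,0, 1,0,0,0,0,0,0, 1,0,0,0,0,0,0]'
```

```text
clock: 18.05
tool_pos: [0.5359, 0.1607, 0.1339]
tcp_rot: [[0.344, -0.0, 0.939], [-0.939, -0.001, 0.344], [0.001, -1.0, -0.0]]
force: [-0.4, -0.9, 0.4]
gripper_width: -0.0
```

```bash
python3 -m inch '[1,0,0,-0.1,0,0,0, 1,0,0,-0.1,0,0,0, 1,0,0,-0.1,0,0,0, 1,0,0,-0.1,0,0,0, 1,0,0,-0.1,0,0,0, 1,0,0,-0.1,0,0,0, 1,0,0,0,0,0,0, 1,0,0,0,0,0,0, 1,0,0,0,0,0,0, 1,0,0,0,0,0,0]'
```

```text
clock: 19.3
tool_pos: [0.536, 0.1609, 0.1306]
tcp_rot: [[0.344, 0.002, 0.939], [-0.939, 0.0, 0.344], [0.001, -1.0, 0.002]]
force: [-5.7, -2.7, 16.5]
gripper_width: 0.0004
```

On the stop with 16 N. Retreating upwards.

```bash
python3 -m inch '[1,0,0,0.5,0,0,0, 1,0,0,1,0,0,0, 1,0,0,3,0,0,0, 1,0,0,4,0,0,0, 1,0,0,5,0,0,0, 1,0,0,5,0,0,0, 1,-2,0,3,0,0,0, 1,-4,0,0,0,0,0, 1,-4,0,0,0,0,0, 1,0,0,0,0,0,0]'
python3 - <<'E'
from h import *
s=arm.read_state();print(s["tool_pos"],s["force"])
d=optics.grab_frame("scene"); r,c=110,220
im=cv2.resize(d["frame"][r:r+190,c:c+190,::-1],(570,570),interpolation=cv2.INTER_CUBIC)
for q in (proj(d,[[.534,.161,.151]])-[c,r])*3: cv2.circle(im,tuple(int(i) for i in q),3,(0,0,255),-1)
cv2.imwrite("pics/s9.png",im)
for t,z in(("board",.008),("spool_mid",.021),("jar_mid",.026),("driver_grip",.01)):
    print(t,[np.round(x["position"]) for x in masks_of(d,t)[:2]])
E
```

```text
clock: 20.55
tool_pos: [0.4338, 0.1603, 0.3439]
tcp_rot: [[0.347, -0.0, 0.938], [-0.938, 0.001, 0.347], [-0.001, -1.0, -0.0]]
force: [-0.2, 0.2, 0.1]
gripper_width: -0.0002
[0.43383829 0.16026182 0.34393302] [-0.17269624  0.19287457  0.08110374]
board [array([365., 268.]), array([282., 252.])]
spool_mid [array([282., 252.]), array([350., 187.])]
jar_mid []
driver_grip [array([352., 187.])]
```

View pics/s9.png

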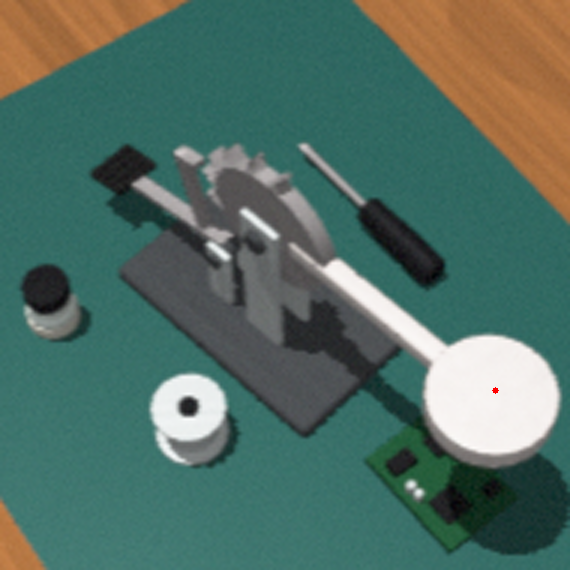

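The lamp is level: its head is at (491,396) against a predicted (495,390) for fully down. The pedal is down, the pawl is out, and the loose items are in place.

```bash
python3 -c "
from cell import arm
print(arm.close_job())"
```

```text
the job is handed in; nothing more can be done
None
```

The lamp is fully down over the board and the pedal was left down. I handed the job in at about 20.6 s of the 46 s allowed.

**What I did:** I pressed the pedal with the shut fingertips until it met its stop (16 N). Then I pushed the lamp head down along its arc, at about 3 N, until it met its stop (16.5 N). After that I retreated clear.

**Last checks that passed:**
- **Lamp:** the head is within about 2 px of the predicted fully-down position.
- **Pedal:** it is down, and the pawl is clear of the teeth.
- **Robot:** it touches nothing, with force readings near 0.
- **Loose things:** the spool and board masks are within about 2 px of their start.

**Checks that failed or disagreed:**
- **First press:** it stopped just short of the pedal's stop. The visible fingertips end 11 to 17 mm above the reported TCP, so I pressed a second time.
- **Jar:** the detector missed it in the last picture. By eye it stands where it did.
- **Screwdriver:** its mask shifted about 16 px, most likely because the raised lamp head hid part of the handle in the first picture. The robot went nowhere near it.

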